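# Find the full chocolate tin by its weight and lock it in the warmer

## Robot

A 6-joint arm with a two-finger parallel gripper is mounted at the origin on the work surface. World frame = base frame: x ahead of the robot, y to its left, z up, the work surface at z = 0. Lengths are in m, angles in degrees, forces in N, time in s.
With the tool pointing down it reaches from about 0.4 to 0.825 m from the base axis. Payload 7 kg.
Tool frame: the origin (TCP) lies midway between the tips of the shut fingers; the grasp point (between the pads) lies 19 mm behind it; z points along the fingers, y is the line along which they close (so a half turn about z gives the same grasp; the last joint's range is limited). The gripper opens to 88 mm and grips with 3 to 60 N. Pads are 19 mm wide; open, the fingers measure 130 mm over their backs; the gripper's body (78 mm by 193 mm) begins 47 mm behind the grasp point.
Start: joints at [90.762, 20.546, 0.682, 0, -70.136, -16.507], TCP at [0.183, 0.65, 0.227] pointing down, gripper open.
Joint ranges: [-176.03, 176.03], [-82.01, 121.73], [-58.28, 71.71], [-173.87, 95.51], [-174.79, -0.11], [-173.66, 173.66]. Speed limits (degrees/s): [136.94, 136.94, 172.46, 180, 180, 180].

## Interface

Orientations are given as [roll, pitch, yaw] about the fixed x, y, z axes, in that order (R = Rz(yaw) Ry(pitch) Rx(roll)).
In Python, from plant import get_state, optics, order gives the robot as it stands. The module is installed in compiled form; this text tells all that it offers.
- The arm moves only by the tool send_rows, never from a script. Its argument "moves" is a list of rows, each an object with "slide": the shift along the tool's x, y, z as a fraction of full scale, a list of three; "turn": the turn about the tool's z as a fraction of full scale; "gripper": the opening, from 0 (shut) to 1 (fully open). A call has exactly 5 rows; each row is the pose to reach, as a shift and turn from the pose commanded when the call began, along the tool's axes at that moment; what a row does not reach only later rows make up. Full scale, the value 1, is 150 mm for a shift and 90 degrees for a turn. A row lasts 1/12 s, in which the tool goes at most 41.7 mm and 7.16 degrees, less where a joint would pass 70% of its speed; a pose out of reach is approached as far as the arm can. A call with a number of a shift or a turn outside -1 to 1 is refused whole. A call with a gripper value outside its range is refused whole. The fingers move at their own pace and stop on an object; "newtons" is the grip in N (left out, the last holds). Time passes only in rows, so rows that repeat a pose let the fingers close, or fill a call up. It gives the time, the measured TCP pose, the force, the opening and the grip force at its end, in the units of the state.
- get_state(): the state, without advancing time (a new reading comes with each control period).
- optics.capture(name): name is "scene" or "top" or "wrist"; returns a dict with "img" (480x640x3 uint8, red, green, blue), "intrinsics" (3x3 intrinsics, pixels), "origin" and "attitude" of the camera in the world. Camera axes: x right, y down, z forward; pixel columns grow to the right and rows downward; lengths in m; the calibration is good to about 2 mm. A picture is of the moment at which its call begins. There is no depth.
- order.close_job(): hands the job in; it is judged then, once.
Trained networks look in the newest picture that a camera, given by its name, has taken for a name from the list of things; names that differ only in an ending like _2 or _b are one class to them, and where a whole thing is asked for, a point or a joint stands for the part that bears it (a point fixed in the world has none). Each returns a list of dicts, best first, with "p" (0 to 1); they miss things now and then, are a little off and sometimes report something else, mostly with a low value. They report only what shows in the picture. A call takes as long as a camera call.
- optics.look_for(camera, name): "location" ([x, y, z] in m, in world coordinates, good to about 4 mm: the middle of the surface that is visible of it).
The state is a dict: "time_s": time; "joints": joint angles; "qd": joint speeds; "joint_torque": joint torques, N m; "tcp_pos": TCP position; "eef_rot": TCP orientation; "contact_force": force on the tool from outside, world axes, zero at the start; "moment": the same for the moment, N m; "gripper_width": finger opening in m; "gripper_force": force on a finger pad.
Only numpy, scipy, OpenCV 4.12 (cv2) and the standard library are available. Lean on these libraries where they do the work, as an engineer would, in place of code of your own. Each camera call takes 0.05 s, during which the arm holds its last target. There are 200 camera calls.

## Task

One of the three identical closed tins on the baking pan is still full of chocolate: find it by its weight, set it upright in the round seat of the warmer's sled, then push the sled fully home into the copper jacket, and then swing the yellow lever all the way across in front of the sled's handle to lock it. Leave the other two tins standing on the pan, and do not disturb or knock over the bottle, the jar and the ramekin there.

Things in the scene. Friction and masses are not known exactly. Their poses are not given: they have to be found in the camera images.
- tin_1: tin, white, upright, closed, outwardly the same as the other two: round, 64 mm across, 120 mm tall, red lid as wide as the body, brown band 35 to 65 mm up. Origin: centre of its underside. It holds a chocolate block that cannot be seen: in all the full tin weighs about 480 g (440 to 530), the part-used one about 250 g, the empty one about 110 g; which is which changes every time.
- tin_2: tin, white, upright, closed, outwardly the same as the other two: round, 64 mm across, 120 mm tall, red lid as wide as the body, brown band 35 to 65 mm up. Origin: centre of its underside. It holds a chocolate block that cannot be seen: in all the full tin weighs about 480 g (440 to 530), the part-used one about 250 g, the empty one about 110 g; which is which changes every time.
- tin_3: tin, white, upright, closed, outwardly the same as the other two: round, 64 mm across, 120 mm tall, red lid as wide as the body, brown band 35 to 65 mm up. Origin: centre of its underside. It holds a chocolate block that cannot be seen: in all the full tin weighs about 480 g (440 to 530), the part-used one about 250 g, the empty one about 110 g; which is which changes every time.
- pan: aluminium baking pan, fixed, 250 mm (x) by 320 mm (y), floor 4 mm thick, rim 18 mm high. Origin: centre of its underside. It lies on the robot's left or right, the warmer on the other side. Tins and bystanders stand on it, mixed, as close as 70 mm between centres.
- warmer: tin warmer, fixed: grey base 290 by 150 mm, top 20 mm up (rails to 30 mm), with a half-round copper jacket (inside radius 42 mm, top 95 mm above the table, centre 90 mm along +x from the origin) open towards -x and upward. Origin: at table level under the seat of the sled when the sled is fully out. +x is the way the sled goes in; z up.
- sled_seat (a point): centre of the sled's round seat, on its surface, 30 mm above the table; the seat is ringed by a black rim 72 mm inside diameter, 83 mm outside, 10 mm high. Moves with the sled; axes as the warmer's.
- sled_handle (a point): centre of the top edge of the sled's blue upright handle plate, 95 mm from the seat centre towards -x of the warmer: 10 mm thick (x), 60 mm wide (y), top edge 76 mm above the table, foot at 30 mm. Moves with the sled.
- sled (a joint): sled travel: 0 fully out, 0.090 m fully home against its stop; grows along the warmer's +x; stiff, about 3 N; stays where left.
- lever (a joint): lock lever angle, vertical hinge: 0 the lever points to the warmer's -x (unlocked), 1.571 at its stop it points to the warmer's -y, across in front of the handle (locked); grows counter-clockwise seen from above; light friction, stays where left.
- lever_pivot (a point): on the lever's hinge axis, 103 mm above the table, at the height of the knob's top; 85 mm to the warmer's +y and 24 mm to its -x from the warmer's origin.
- lever_knob (a point): centre of the top of the lever's yellow upright knob, a post 16 mm across from 55 to 103 mm above the table, 100 mm from the hinge axis. The yellow arm below it is 14 mm wide, 45 to 55 mm above the table.
- vanilla: bystander, not to be disturbed: brown bottle, 46 mm across, 125 mm tall, upright. Origin: centre of its underside.
- sprinkles: bystander, not to be disturbed: blue jar with white lid, 58 mm across, 80 mm tall. Origin: centre of its underside.
- ramekin: bystander, not to be disturbed: open blue ceramic cup, 66 mm across at the rim, 45 mm tall. Origin: centre of its underside.

How it is judged:
By the outcome, as a careful person would: the job done as asked, in the order asked, and still so for the second after the job is handed in, with the robot touching nothing.
It also fails if it takes over 72 s, if anything falls off the work surface, if the arm or the gripper's body presses on something with over 40 N, if the wrist force passes 120 N, or if a joint passes its speed limit or range.

## Working session

There is one attempt and no reset: what is moved stays moved. The work goes in short steps, Python scripts to look and compute and a tool call to move; the robot and the scene stay as the last step left them, time stands still between calls to the robot, and variables do not carry over. Pictures are saved under pics/ and viewed, at most 10 in all, crops included, and the job is handed in when it is done.

Besides the shell and the picture viewer there is one more tool, called as name(argument=value, ...) on one line, values as JSON. send_rows: Moves the arm, as the interface text tells. Shift numbers are shares of 150 mm and turn numbers shares of 90 degrees, none past 1 either way. Its arguments: {"type":"object","properties":{"moves":{"type":"array"},"newtons":{"type":"number"}},"required":["moves"]}

```bash
mkdir -p pics; ls; python3 - <<'E'
from plant import get_state, optics, order
import cv2, numpy as np
s=get_state(); print({k:np.round(v,3).tolist() for k,v in s.items()})
for c in ("scene","top"):
    d=optics.capture(c); cv2.imwrite(f"pics/{c}0.png",d["img"][:,:,::-1])
    print(c,np.round(d["origin"],3),np.round(d["attitude"],3).tolist(),np.round(d["intrinsics"],1).tolist())
    for n in ("tin_1","pan","warmer","sled_seat","sled_handle","lever_knob","lever","vanilla","sprinkles","ramekin"):
        print(n,[(round(r["p"],2),np.round(r["location"],3).tolist()) for r in optics.look_for(c,n)])
E
```

```text
pics
{'time_s': 0.0, 'joints': [90.762, 20.59, 0.633, -0.022, -70.134, -16.507], 'qd': [-0.053, -0.029, 0.163, -0.012, 0.007, -0.006], 'joint_torque': [0.001, -58.272, 29.305, 6.997, 0.007, -0.0], 'tcp_pos': [0.183, 0.649, 0.226], 'eef_rot': [179.907, -0.006, -15.752], 'contact_force': [-0.257, 0.262, 0.019], 'moment': [0.016, -0.018, -0.004], 'gripper_force': 0.0, 'gripper_width': 0.088}
scene [1.232 0.165 0.662] [-128.098, 1.278, 103.201] [[467.1, 0.0, 323.0], [0.0, 467.1, 245.4], [0.0, 0.0, 1.0]]
tin_1 [(0.93, [0.635, -0.271, 0.088]), (0.91, [0.527, -0.203, 0.088]), (0.87, [0.511, -0.111, 0.089])]
pan [(0.65, [0.62, -0.172, 0.004])]
warmer [(0.66, [0.583, 0.212, 0.03]), (0.24, [0.519, 0.201, 0.03])]
sled_seat []
sled_handle [(0.9, [0.518, 0.202, 0.032])]
lever_knob [(0.97, [0.457, 0.282, 0.056])]
lever [(0.58, [0.451, 0.28, 0.056])]
vanilla [(0.58, [0.526, -0.286, 0.082])]
sprinkles []
ramekin [(0.73, [0.454, 0.278, 0.056]), (0.6, [0.584, -0.11, 0.031]), (0.54, [0.514, 0.2, 0.029]), (0.36, [0.507, -0.108, 0.087])]
top [0.318 0.005 0.929] [-166.504, 0.332, -95.861] [[445.0, 0.0, 320.0], [0.0, 445.0, 240.9], [0.0, 0.0, 1.0]]
tin_1 [(0.77, [0.48, -0.115, 0.121]), (0.73, [0.605, -0.271, 0.123]), (0.72, [0.498, -0.206, 0.127]), (0.21, [0.517, -0.292, 0.083])]
pan [(0.69, [0.549, -0.185, 0.008])]
warmer [(0.67, [0.544, 0.205, 0.031])]
sled_seat [(0.57, [0.524, 0.2, 0.031])]
sled_handle [(0.57, [0.524, 0.2, 0.031])]
lever_knob [(0.66, [0.456, 0.278, 0.054])]
lever [(0.59, [0.456, 0.279, 0.053])]
vanilla [(0.66, [0.478, -0.118, 0.12]), (0.3, [0.542, 0.204, 0.029])]
sprinkles [(0.62, [0.602, -0.187, 0.083])]
ramekin [(0.66, [0.594, -0.11, 0.026])]
```

View pics/scene0.png

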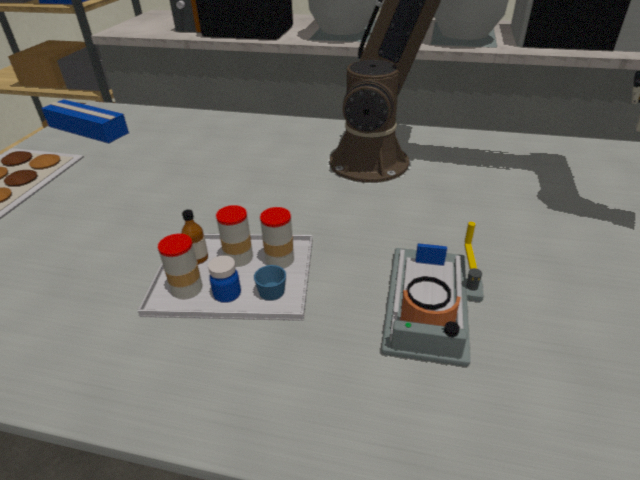

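View pics/top0.png

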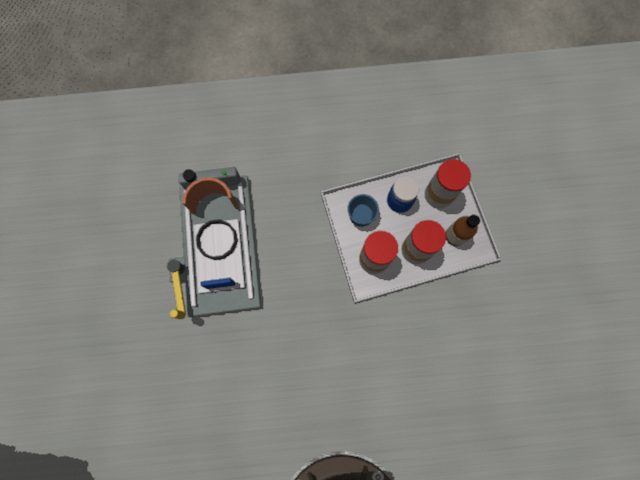

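The scene picture shows the three red lids at (177,243), (232,214) and (276,216), the blue handle at (432,247), the seat ring at (429,292) and the knob top at (471,225). In the top picture the lids are at (453,176), (428,237) and (380,248), the handle at (218,283), the ring at (217,239) and the knob at (176,314). Next I triangulate these.

```bash
cat > h.py <<'E'
import numpy as np, cv2
from scipy.spatial.transform import Rotation as Rn
from plant import get_state, optics, order
def ray(d,p):
    R=Rn.from_euler('xyz',d["attitude"],degrees=True).as_matrix()
    v=R@np.linalg.inv(d["intrinsics"])@np.array([p[0],p[1],1.]); return np.array(d["origin"]),v/np.linalg.norm(v)
def atz(d,p,z):
    o,v=ray(d,p); return o+v*(z-o[2])/v[2]
def tri(obs):
    A=0;b=0
    for d,p in obs:
        o,v=ray(d,p);M=np.eye(3)-np.outer(v,v);A=A+M;b=b+M@o
    X=np.linalg.solve(A,b); return X,[np.linalg.norm(np.cross(X-ray(d,p)[0],ray(d,p)[1]))for d,p in obs]
def blobs(d,lo,hi,amin=30):
    m=cv2.inRange(cv2.cvtColor(d["img"],cv2.COLOR_RGB2HSV),lo,hi)
    n,l,s,c=cv2.connectedComponentsWithStats(m)
    return [(s[i,4],np.round(c[i],1).tolist(),s[i,:4].tolist()) for i in range(1,n) if s[i,4]>amin]
RED=((0,180,60),(8,255,255));BLUE=((108,180,40),(125,255,255));YEL=((22,150,60),(32,255,255));BLK=((0,0,0),(180,255,45))
E
python3 - <<'E'
from h import *
S=optics.capture("scene");T=optics.capture("top")
for n,c in (("red",RED),("blue",BLUE),("yel",YEL)):
    for d in(S,T): print(n,[(int(a),b,c2) for a,b,c2 in blobs(d,*c)])
for n,a,b in (("A",(177,243),(453,176)),("B",(232,214),(428,237)),("C",(276,216),(380,248)),("handle",(432,245),(218,283)),("ring",(429,292),(217,239)),("knob",(471,225),(176,314)),("pivot",(475,273),(175,265))):
    X,e=tri([(S,a),(T,b)]); print(n,X.round(4),np.round(e,4))
E
```

```text
red [(449, [230.8, 214.8], [216, 206, 30, 19]), (458, [275.0, 216.4], [260, 207, 30, 20]), (588, [174.7, 244.4], [158, 233, 34, 24])]
red [(778, [453.5, 175.0], [438, 160, 32, 31]), (848, [428.3, 236.5], [412, 221, 35, 32]), (843, [380.4, 247.6], [364, 232, 34, 32])]
blue [(43, [59.4, 1.0], [52, 0, 16, 4]), (1045, [85.5, 124.1], [42, 106, 85, 36]), (36, [106.3, 111.7], [96, 108, 21, 8]), (339, [430.6, 253.8], [416, 244, 31, 20]), (382, [225.7, 288.0], [211, 272, 29, 30])]
blue [(233, [397.4, 203.7], [388, 188, 25, 24]), (123, [219.0, 284.2], [203, 279, 32, 9])]
yel [(316, [469.9, 245.4], [465, 222, 12, 47])]
yel [(288, [177.7, 297.8], [170, 271, 15, 48])]
A [ 0.6129 -0.2787  0.1222] [0.0003 0.0003]
B [ 0.4984 -0.2123  0.1212] [0.0002 0.0002]
C [ 0.4868 -0.1205  0.1209] [0.0003 0.0003]
handle [0.4599 0.1955 0.0741] [0.0021 0.0021]
ring [0.5581 0.2004 0.0362] [0.001 0.001]
knob [0.4065 0.2698 0.0969] [0.001 0.001]
pivot [0.5081 0.2825 0.056 ] [0.0013 0.0013]
```

Heights agree with the text: lids 0.121 to 0.122 m, handle 0.074 m, knob 0.097 m. I go over the warmer for a wrist view.

send_rows(moves=[{"slide": [0.18, 0.15, -0.08], "turn": 0, "gripper": 1}, {"slide": [0.36, 0.31, -0.15], "turn": 0, "gripper": 1}, {"slide": [0.54, 0.46, -0.23], "turn": 0, "gripper": 1}, {"slide": [0.71, 0.62, -0.3], "turn": 0, "gripper": 1}, {"slide": [0.88, 0.77, -0.38], "turn": 0, "gripper": 1}])

```text
time_s: 1.62
tcp_pos: [0.2794, 0.501, 0.284]
eef_rot: [180.0, 0.0, -15.7]
contact_force: [0.4, -0.3, 1.1]
gripper_width: 0.0875
gripper_force: 0.0
```

send_rows(moves=[{"slide": [0.18, 0.15, -0.08], "turn": 0, "gripper": 1}, {"slide": [0.36, 0.31, -0.15], "turn": 0, "gripper": 1}, {"slide": [0.54, 0.46, -0.23], "turn": 0, "gripper": 1}, {"slide": [0.71, 0.62, -0.3], "turn": 0, "gripper": 1}, {"slide": [0.88, 0.77, -0.38], "turn": 0, "gripper": 1}])

```text
time_s: 2.03
tcp_pos: [0.375, 0.3538, 0.3413]
eef_rot: [-180.0, -0.0, -15.7]
contact_force: [1.3, 1.7, 0.3]
gripper_width: 0.0875
gripper_force: 0.0
```

send_rows(moves=[{"slide": [0.18, 0.15, -0.08], "turn": -0.05, "gripper": 1}, {"slide": [0.36, 0.31, -0.15], "turn": -0.1, "gripper": 1}, {"slide": [0.54, 0.46, -0.23], "turn": -0.15, "gripper": 1}, {"slide": [0.71, 0.62, -0.3], "turn": -0.2, "gripper": 1}, {"slide": [0.88, 0.77, -0.38], "turn": -0.2, "gripper": 1}])

```text
time_s: 2.45
tcp_pos: [0.4707, 0.2069, 0.3984]
eef_rot: [-180.0, -0.0, 2.5]
contact_force: [0.9, 0.5, -0.3]
gripper_width: 0.0875
gripper_force: 0.0
```

```bash
python3 - <<'E'
from h import *
d=optics.capture("wrist");cv2.imwrite("pics/w1.png",d["img"][:,:,::-1])
print(get_state()["tcp_pos"],d["origin"],d["attitude"],d["intrinsics"])
for c in (BLUE,YEL): print(blobs(d,*c))
for n in ("sled_seat","sled_handle","lever_knob"):
        print(n,[(round(r["p"],2),np.round(r["location"],3).tolist()) for r in optics.look_for("wrist",n)])
E
```

```text
[0.4735436  0.20342196 0.40106815] [0.54001226 0.20911461 0.55676898] [ 1.65018904e+02 -2.25337828e-02 -8.74637421e+01] [[400.56475494   0.         316.32867861]
 [  0.         400.56475494 236.32969358]
 [  0.           0.           1.        ]]
[(np.int32(888), [627.4, 86.9], [612, 63, 28, 46]), (np.int32(471), [324.0, 193.1], [301, 188, 47, 11])]
[(np.int32(928), [260.8, 206.3], [252, 164, 18, 85])]
sled_seat [(0.57, [0.53, 0.199, 0.028])]
sled_handle [(0.6, [0.526, 0.197, 0.03])]
lever_knob [(0.74, [0.46, 0.273, 0.054]), (0.27, [0.493, -0.102, 0.112]), (0.24, [0.588, -0.12, 0.029])]
```

View pics/w1.png

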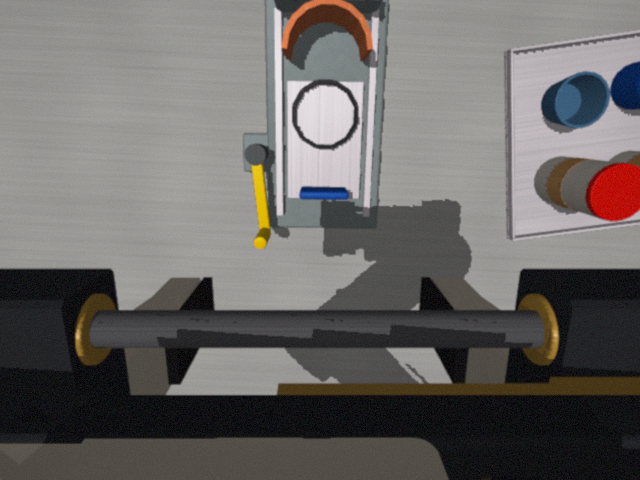

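The wrist picture shows the seat ring centred at about (325.5,115), the handle top edge at (324,191), the knob top at (260,240), the hinge cap at (257,154) and the jacket above at (328,40).

```bash
python3 - <<'E'
from h import *
S=optics.capture("scene");T=optics.capture("top");W=optics.capture("wrist")
def ring(d,box):
    x0,y0,x1,y1=box;m=cv2.inRange(cv2.cvtColor(d["img"],cv2.COLOR_RGB2GRAY),0,60)[y0:y1,x0:x1]
    n,l,s,c=cv2.connectedComponentsWithStats(m);i=1+np.argmax(s[1:,4])
    cs,_=cv2.findContours((l==i).astype(np.uint8),cv2.RETR_EXTERNAL,cv2.CHAIN_APPROX_NONE)
    (cx,cy),ax,an=cv2.fitEllipse(max(cs,key=len));return (cx+x0,cy+y0),ax
r=[ring(S,(400,270,458,318))[0],ring(T,(190,210,245,265))[0],ring(W,(288,75,365,155))[0]]
print(r,ring(W,(288,75,365,155))[1])
P={"ring":r,"handle":[(432,245),(218,283),(324,191)],"knob":[(471,225),(176,314),(260,240)],"hinge":[None,(175,265),(257,154)]}
for n,ps in P.items():
    X,e=tri([(d,p) for d,p in zip((S,T,W),ps) if p]); print(n,X.round(4),np.round(e,4))
for n,p,z in (("ringW",r[2],.04),("ringT",r[1],.04),("ringS",r[0],.04),("handW",(324.5,191),.076),("handl",(301,191),.076),("handr",(348,191),.076),("knobW",(260,240),.103),("knobT",(176,314),.103),("knobS",(471,225),.103),("Lt",(277,30),.03),("Lb",(280,213),.03),("Rt",(375,30),.03),("Rb",(367,213),.03)):
    d={"T":T,"S":S}.get(n[-1],W); print(n,atz(d,p,z).round(4))
# pan things
for c in ("top","wrist","scene"):
    for n in ("vanilla","sprinkles","ramekin"): print(c,n,[(round(q["p"],2),np.round(q["location"],3).tolist()) for q in optics.look_for(c,n)[:2]])
for n,a,b,z in (("van",(188,215),(474,220),.129),("spr",(222,265),(405,189),.084),("ram",(270,275),(363,209),.049)):
    print(n,tri([(S,a),(T,b)])[0].round(3),atz(T,b,z).round(3))
E
```

```text
[(428.54566192626953, 292.7149543762207), (211.45714378356934, 236.11403274536133), (326.02582931518555, 113.01616287231445)] (62.3384895324707, 65.72135162353516)
ring [0.5618 0.2029 0.0412] [0.0035 0.0066 0.0049]
handle [0.463  0.1965 0.0743] [0.0024 0.0041 0.0045]
knob [0.4075 0.2707 0.0968] [0.001  0.002  0.0023]
hinge [0.5072 0.2809 0.0587] [0.0007 0.0007]
ringW [0.5584 0.1993 0.04  ]
ringT [0.5645 0.2096 0.04  ]
ringS [0.5641 0.2004 0.04  ]
handW [0.4674 0.1979 0.076 ]
handl [0.4663 0.2261 0.076 ]
handr [0.4685 0.1696 0.076 ]
knobW [0.4109 0.2716 0.103 ]
knobT [0.4059 0.2669 0.103 ]
knobS [0.4148 0.2697 0.103 ]
Lt [0.6511 0.2618 0.03  ]
Lb [0.4287 0.2548 0.03  ]
Rt [0.6557 0.145  0.03  ]
Rb [0.4332 0.1385 0.03  ]
top vanilla [(0.78, [0.514, -0.292, 0.085])]
top sprinkles [(0.79, [0.604, -0.187, 0.084])]
top ramekin [(0.83, [0.594, -0.11, 0.024])]
wrist vanilla []
wrist sprinkles [(0.91, [0.606, -0.169, 0.032]), (0.33, [0.533, 0.2, 0.025])]
wrist ramekin [(0.67, [0.522, -0.19, 0.025]), (0.62, [0.589, -0.117, 0.028])]
scene vanilla [(0.81, [0.526, -0.289, 0.081])]
scene sprinkles [(0.56, [0.631, -0.184, 0.059])]
scene ramekin [(0.93, [0.585, -0.107, 0.031])]
van [ 0.521 -0.302  0.123] [ 0.52  -0.301  0.129]
spr [ 0.611 -0.193  0.08 ] [ 0.61  -0.192  0.084]
ram [ 0.587 -0.107  0.049] [ 0.587 -0.107  0.049]
```

The sled evidently stands about 27 mm in already: hinge and seat are 50 mm apart in x, and the lever is at about 6°. The warmer's yaw is about 2°. Going to the pan now.

send_rows(moves=[{"slide": [-0.02, 0.18, 0], "turn": 0, "gripper": 1}, {"slide": [-0.04, 0.36, 0], "turn": 0, "gripper": 1}, {"slide": [-0.06, 0.54, 0], "turn": 0, "gripper": 1}, {"slide": [-0.07, 0.71, 0], "turn": 0, "gripper": 1}, {"slide": [-0.08, 0.88, 0], "turn": 0, "gripper": 1}])

```text
time_s: 3.67
tcp_pos: [0.4632, 0.0752, 0.3977]
eef_rot: [-180.0, -0.0, 2.3]
contact_force: [0.4, -0.2, 0.3]
gripper_width: 0.0875
gripper_force: 0.0
```

send_rows(moves=[{"slide": [-0.02, 0.18, 0], "turn": 0, "gripper": 1}, {"slide": [-0.04, 0.36, 0], "turn": 0, "gripper": 1}, {"slide": [-0.06, 0.54, 0], "turn": 0, "gripper": 1}, {"slide": [-0.07, 0.71, 0], "turn": 0, "gripper": 1}, {"slide": [-0.08, 0.88, 0], "turn": 0, "gripper": 1}])

```text
time_s: 4.08
tcp_pos: [0.4563, -0.0573, 0.3978]
eef_rot: [-180.0, -0.0, 2.3]
contact_force: [0.7, 0.1, -0.1]
gripper_width: 0.0879
gripper_force: 0.0
```

send_rows(moves=[{"slide": [-0.02, 0.2, 0], "turn": 0, "gripper": 1}, {"slide": [-0.04, 0.4, 0], "turn": 0, "gripper": 1}, {"slide": [-0.06, 0.6, 0], "turn": 0, "gripper": 1}, {"slide": [-0.08, 0.88, 0], "turn": 0, "gripper": 1}, {"slide": [-0.08, 0.88, 0], "turn": 0, "gripper": 1}])

```text
time_s: 4.5
tcp_pos: [0.449, -0.1935, 0.3973]
eef_rot: [179.9, 0.1, 2.0]
contact_force: [0.4, 1.5, -0.9]
gripper_width: 0.088
gripper_force: 0.0
```

```bash
cat >> h.py <<'E'
def go(x,y,z,yaw,s=None):
    "shift and turn, in shares, from the present pose to a TCP pose with tool down"
    s=s or get_state();R=Rn.from_euler('xyz',s["eef_rot"],degrees=True).as_matrix()
    v=R.T@(np.array([x,y,z])-s["tcp_pos"])/.15
    print("slide",v.round(2),"turn",round(-(yaw-s["eef_rot"][2])/90,2),"from",np.round(s["tcp_pos"],4),np.round(s["eef_rot"],1))
E
python3 - <<'E'
from h import *
d=optics.capture("wrist");cv2.imwrite("pics/w2.png",d["img"][:,:,::-1])
s=get_state();print(np.round(s["tcp_pos"],3),s["contact_force"],np.round(d["origin"],3),d["attitude"])
for a,c,b in blobs(d,*RED):
    print(a,c,b,"at lid z",atz(d,c,.124).round(4), "front/back",atz(d,(c[0],b[1]),.124).round(3),atz(d,(c[0],b[1]+b[3]),.124).round(3))
for n in ("vanilla","sprinkles","ramekin"): print(n,[(round(q["p"],2),np.round(q["location"],3).tolist()) for q in optics.look_for("wrist",n)[:2]])
E
```

```text
[ 0.449 -0.192  0.397] [ 0.49688857 -0.40014837  0.47230836] [ 0.519 -0.192  0.556] [ 1.64925185e+02 -1.22971013e-01 -8.80228107e+01]
3368 [410.8, 30.2] [379, 0, 65, 65] at lid z [ 0.6147 -0.282   0.124 ] front/back [ 0.641 -0.279  0.124] [ 0.583 -0.285  0.124]
2752 [336.9, 147.3] [308, 118, 59, 60] at lid z [ 0.5002 -0.2149  0.124 ] front/back [ 0.53  -0.214  0.124] [ 0.468 -0.216  0.124]
2743 [250.5, 155.0] [221, 126, 60, 59] at lid z [ 0.4891 -0.124   0.124 ] front/back [ 0.519 -0.124  0.124] [ 0.457 -0.124  0.124]
vanilla [(0.67, [0.522, -0.291, 0.089]), (0.53, [0.528, 0.157, 0.023])]
sprinkles [(0.68, [0.606, -0.193, 0.085])]
ramekin [(0.6, [0.59, -0.101, 0.018])]
```

View pics/w2.png

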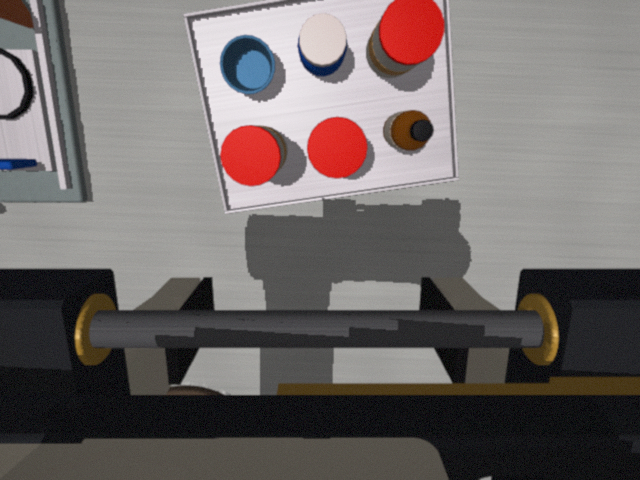

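Wrist picture: lids at (251,155) C, (337,147) B and (411,30) A; vanilla at (411,130), jar at (322,40), ramekin at (248,64). The lid positions agree with the triangulation to within 3 mm. A gripper yaw of -45° clears all the neighbours, so I weigh C first.

send_rows(moves=[{"slide": [0.06, -0.09, 0.12], "turn": 0.07, "gripper": 1}, {"slide": [0.12, -0.18, 0.24], "turn": 0.15, "gripper": 1}, {"slide": [0.18, -0.27, 0.36], "turn": 0.23, "gripper": 1}, {"slide": [0.24, -0.36, 0.48], "turn": 0.31, "gripper": 1}, {"slide": [0.28, -0.45, 0.6], "turn": 0.38, "gripper": 1}])

```text
time_s: 5.12
tcp_pos: [0.4899, -0.117, 0.3069]
eef_rot: [-180.0, -0.0, -32.2]
contact_force: [0.3, -0.5, -0.0]
gripper_width: 0.0875
gripper_force: 0.0
```

send_rows(moves=[{"slide": [0, 0, 0.14], "turn": 0.07, "gripper": 1}, {"slide": [0, 0, 0.28], "turn": 0.14, "gripper": 1}, {"slide": [0, 0, 0.42], "turn": 0.14, "gripper": 1}, {"slide": [0, 0, 0.55], "turn": 0.14, "gripper": 1}, {"slide": [0, 0, 0.55], "turn": 0.14, "gripper": 1}])

```text
time_s: 5.53
tcp_pos: [0.4872, -0.1175, 0.2216]
eef_rot: [179.8, 0.3, -44.4]
contact_force: [-1.3, 0.0, 0.3]
gripper_width: 0.0872
gripper_force: 0.0
```

```bash
python3 - <<'E'
from h import *
go(.488,-.123,.083,-45)
s=get_state();print(s["joints"],s["contact_force"])
E
```

```text
slide [0.03 0.02 0.92] turn 0.01 from [ 0.4872 -0.1175  0.2216] [179.8   0.3 -44.4]
[  8.87549201   4.44275489 -20.93950164  -0.09022964 -64.93736189
  36.74102873] [-1.27595527  0.00288783  0.26731909]
```

send_rows(moves=[{"slide": [0.03, 0.02, 0.15], "turn": 0.01, "gripper": 1}, {"slide": [0.03, 0.02, 0.35], "turn": 0.01, "gripper": 1}, {"slide": [0.03, 0.02, 0.6], "turn": 0.01, "gripper": 1}, {"slide": [0.03, 0.02, 0.8], "turn": 0.01, "gripper": 1}, {"slide": [0.03, 0.02, 0.92], "turn": 0.01, "gripper": 1}])

```text
time_s: 5.95
tcp_pos: [0.4896, -0.1235, 0.0854]
eef_rot: [179.9, 0.1, -45.4]
contact_force: [0.3, -0.8, 0.2]
gripper_width: 0.0879
gripper_force: 0.0
```

send_rows(moves=[{"slide": [0, 0, 0], "turn": 0, "gripper": 0.6}, {"slide": [0, 0, 0], "turn": 0, "gripper": 0.6}, {"slide": [0, 0, 0], "turn": 0, "gripper": 0.6}, {"slide": [0, 0, 0], "turn": 0, "gripper": 0.6}, {"slide": [0, 0, 0], "turn": 0, "gripper": 0.6}], newtons=30)

```text
time_s: 6.37
tcp_pos: [0.4916, -0.1245, 0.089]
eef_rot: [-179.9, -0.1, -45.4]
contact_force: [-0.4, 0.2, 5.6]
gripper_width: 0.0641
gripper_force: 30.0
```

send_rows(moves=[{"slide": [0, 0, 0], "turn": 0, "gripper": 0.6}, {"slide": [0, 0, -0.05], "turn": 0, "gripper": 0.6}, {"slide": [0, 0, -0.1], "turn": 0, "gripper": 0.6}, {"slide": [0, 0, -0.15], "turn": 0, "gripper": 0.6}, {"slide": [0, 0, -0.2], "turn": 0, "gripper": 0.6}])

```text
time_s: 6.78
tcp_pos: [0.4902, -0.1246, 0.1179]
eef_rot: [-180.0, 0.0, -45.5]
contact_force: [-0.6, 0.5, -4.3]
gripper_width: 0.0641
gripper_force: 30.0
```

send_rows(moves=[{"slide": [0, 0, 0], "turn": 0, "gripper": 0.6}, {"slide": [0, 0, 0], "turn": 0, "gripper": 0.6}, {"slide": [0, 0, 0], "turn": 0, "gripper": 0.6}, {"slide": [0, 0, 0], "turn": 0, "gripper": 0.6}, {"slide": [0, 0, 0], "turn": 0, "gripper": 0.6}])

```text
time_s: 7.2
tcp_pos: [0.49, -0.1246, 0.1166]
eef_rot: [180.0, 0.0, -45.5]
contact_force: [0.2, 0.8, -5.2]
gripper_width: 0.0641
gripper_force: 30.0
```

```bash
python3 - <<'E'
from h import *
for i in range(12):
    optics.capture("top"); s=get_state(); print(np.round(s["contact_force"],2),round(s["gripper_width"],4))
print(s["time_s"],s["tcp_pos"],s["moment"])
E
```

```text
[-0.33  0.5  -3.96] 0.0641
[-0.05  0.5  -4.98] 0.0637
[ 0.2   0.27 -4.  ] 0.0641
[-0.4   0.1  -4.69] 0.0642
[ 0.23  0.18 -3.99] 0.0637
[ 0.54  0.03 -4.75] 0.0639
[ 0.03 -0.16 -3.71] 0.0643
[-0.2  -0.63 -4.18] 0.0637
[-0.21  0.42 -3.92] 0.0639
[ 0.24 -0.97 -5.27] 0.0644
[ 0.33  0.36 -4.78] 0.0642
[ 0.46 -0.44 -3.93] 0.064
7.8 [ 0.49030155 -0.12462829  0.11706455] [ 0.04807923 -0.036396   -0.01282122]
```

C weighs about 4.4 N, which is 445 g, so it is the full tin. Lifting it and carrying it to the seat.

send_rows(moves=[{"slide": [0, 0, -0.1], "turn": 0, "gripper": 0.6}, {"slide": [0, 0, -0.3], "turn": 0, "gripper": 0.6}, {"slide": [0, 0, -0.5], "turn": 0, "gripper": 0.6}, {"slide": [0, 0, -0.7], "turn": 0, "gripper": 0.6}, {"slide": [0, 0, -0.8], "turn": 0, "gripper": 0.6}], newtons=35)

```text
time_s: 8.22
tcp_pos: [0.4917, -0.1248, 0.241]
eef_rot: [-179.8, -0.2, -45.4]
contact_force: [0.6, 0.4, -3.4]
gripper_width: 0.0637
gripper_force: 35.0
```

send_rows(moves=[{"slide": [-0.07, -0.1, 0], "turn": 0, "gripper": 0.6}, {"slide": [-0.2, -0.3, 0], "turn": 0, "gripper": 0.6}, {"slide": [-0.34, -0.51, 0], "turn": 0, "gripper": 0.6}, {"slide": [-0.47, -0.72, 0], "turn": 0, "gripper": 0.6}, {"slide": [-0.61, -0.92, 0], "turn": 0, "gripper": 0.6}])

```text
time_s: 8.63
tcp_pos: [0.5246, 0.039, 0.2373]
eef_rot: [-180.0, -0.0, -45.5]
contact_force: [1.3, -0.7, -4.4]
gripper_width: 0.0641
gripper_force: 35.0
```

send_rows(moves=[{"slide": [-0.14, -0.21, 0], "turn": 0, "gripper": 0.6}, {"slide": [-0.27, -0.41, 0], "turn": 0, "gripper": 0.6}, {"slide": [-0.41, -0.62, 0], "turn": 0, "gripper": 0.6}, {"slide": [-0.54, -0.82, 0], "turn": 0, "gripper": 0.6}, {"slide": [-0.61, -0.92, 0], "turn": 0, "gripper": 0.6}])

```text
time_s: 9.05
tcp_pos: [0.5592, 0.2032, 0.2366]
eef_rot: [-180.0, 0.0, -45.3]
contact_force: [1.4, 0.2, -7.7]
gripper_width: 0.0636
gripper_force: 35.0
```

send_rows(moves=[{"slide": [0, 0, 0], "turn": -0.05, "gripper": 0.6}, {"slide": [0, 0, 0], "turn": -0.12, "gripper": 0.6}, {"slide": [0, 0, 0], "turn": -0.19, "gripper": 0.6}, {"slide": [0, 0, 0], "turn": -0.26, "gripper": 0.6}, {"slide": [0, 0, 0], "turn": -0.33, "gripper": 0.6}])

```text
time_s: 9.47
tcp_pos: [0.5584, 0.1994, 0.2367]
eef_rot: [180.0, 0.0, -15.4]
contact_force: [-0.3, 0.7, -4.2]
gripper_width: 0.0637
gripper_force: 35.0
```

send_rows(moves=[{"slide": [0, 0, 0], "turn": -0.07, "gripper": 0.6}, {"slide": [0, 0, 0], "turn": -0.14, "gripper": 0.6}, {"slide": [0, 0, 0], "turn": -0.19, "gripper": 0.6}, {"slide": [0, 0, 0], "turn": -0.19, "gripper": 0.6}, {"slide": [0, 0, 0], "turn": -0.19, "gripper": 0.6}])

```text
time_s: 9.88
tcp_pos: [0.5585, 0.1993, 0.2369]
eef_rot: [180.0, 0.0, 1.2]
contact_force: [-0.3, 0.6, -4.7]
gripper_width: 0.0639
gripper_force: 35.0
```

```bash
python3 - <<'E'
from h import *
d=optics.capture("wrist");t=optics.capture("top");sc=optics.capture("scene")
go(.560,.200,.14,2)
im=np.vstack([np.hstack([cv2.resize(t["img"][170:330,130:290],(400,400),interpolation=2),cv2.resize(sc["img"][130:330,350:550],(400,400),interpolation=2)])])
cv2.imwrite("pics/c3.png",im[:,:,::-1]);cv2.imwrite("pics/w3.png",d["img"][:,:,::-1])
for c in (t,sc,d): print(blobs(c,*RED)); 
print(blobs(d,*BLUE))
E
```

```text
slide [ 0.01 -0.    0.65] turn -0.01 from [0.5586 0.1994 0.237 ] [180.    0.    1.2]
[(np.int32(772), [453.5, 175.0], [438, 160, 32, 31]), (np.int32(77), [189.1, 191.1], [184, 187, 12, 9]), (np.int32(86), [179.0, 205.4], [162, 203, 34, 6]), (np.int32(319), [182.8, 218.3], [165, 212, 34, 14]), (np.int32(844), [428.3, 236.5], [412, 221, 35, 32])]
[(np.int32(638), [444.6, 186.5], [424, 176, 42, 23]), (np.int32(450), [230.9, 214.7], [216, 206, 30, 19]), (np.int32(588), [174.8, 244.4], [158, 233, 34, 24])]
[(np.int32(5382), [316.0, 287.0], [233, 257, 168, 53]), (np.int32(5064), [316.1, 364.7], [225, 348, 183, 36])]
[]
```

View pics/w3.png

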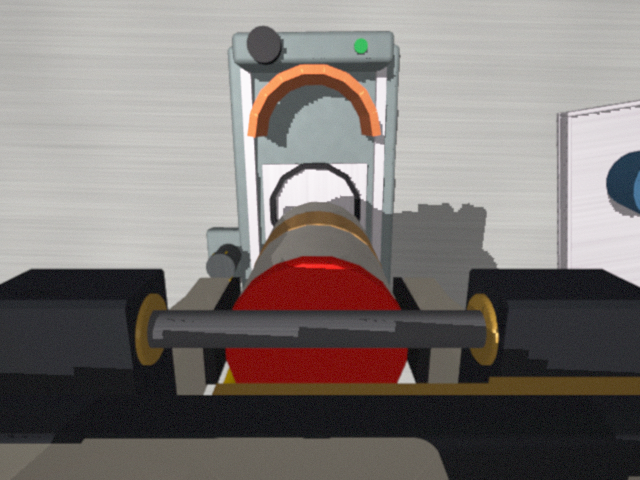

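View pics/c3.png

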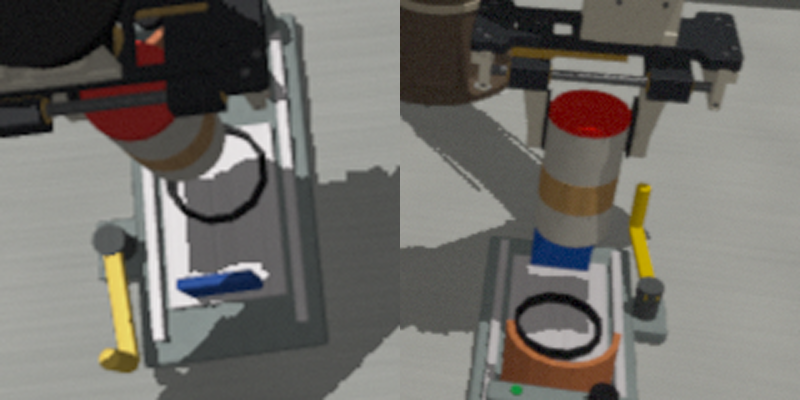

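Wrist picture: far outer ring edge at row 163, ring sides at columns 270 and 361 (row 205), jacket ends at row 135. The tin hangs upright, centred at column 316. In the crops it is above and slightly behind the ring because of its height.

```bash
python3 - <<'E'
from h import *
d=optics.capture("wrist");t=optics.capture("top");sc=optics.capture("scene")
g=d["img"].astype(int).sum(2)
print("col316",g[150:185,316].tolist());print("row200",[ (i,g[200,i]) for i in range(262,285)],[ (i,g[200,i]) for i in range(350,370)])
print("far outer",atz(d,(316,163),.04).round(4),"L",atz(d,(270,203),.04).round(4),"R",atz(d,(361,203),.04).round(4))
for p in ((250,135),(267,135),(364,135),(381,135)): print("jacket",atz(d,p,.095).round(4))
# ring in top/scene crops: bbox of outer ring
print("top ring: L,R,bottom",atz(t,(130+165/2.5,170+190/2.5),.04).round(4),atz(t,(130+267/2.5,170+175/2.5),.04).round(4),atz(t,(130+220/2.5,170+222/2.5),.04).round(4))
print("scene ring centre",atz(sc,(350+558/2,130+326/2),.04).round(4))
go(.560,.2,.14,2)
E
```

```text
col316 [495, 496, 491, 491, 491, 498, 486, 492, 498, 481, 482, 485, 425, 234, 147, 172, 167, 162, 194, 318, 559, 726, 734, 737, 733, 735, 732, 731, 731, 730, 729, 733, 728, 731, 733]
row200 [(262, np.int64(490)), (263, np.int64(553)), (264, np.int64(677)), (265, np.int64(717)), (266, np.int64(726)), (267, np.int64(724)), (268, np.int64(692)), (269, np.int64(491)), (270, np.int64(250)), (271, np.int64(155)), (272, np.int64(167)), (273, np.int64(154)), (274, np.int64(142)), (275, np.int64(172)), (276, np.int64(298)), (277, np.int64(401)), (278, np.int64(555)), (279, np.int64(717)), (280, np.int64(729)), (281, np.int64(723)), (282, np.int64(715)), (283, np.int64(726)), (284, np.int64(725))] [(350, np.int64(371)), (351, np.int64(368)), (352, np.int64(380)), (353, np.int64(344)), (354, np.int64(223)), (355, np.int64(111)), (356, np.int64(26)), (357, np.int64(70)), (358, np.int64(86)), (359, np.int64(68)), (360, np.int64(232)), (361, np.int64(373)), (362, np.int64(405)), (363, np.int64(496)), (364, np.int64(636)), (365, np.int64(609)), (366, np.int64(455)), (367, np.int64(415)), (368, np.int64(435)), (369, np.int64(476))]
far outer [0.5992 0.1994 0.04  ] L [0.5629 0.24   0.04  ] R [0.5646 0.1583 0.04  ]
jacket [0.6227 0.2479 0.095 ]
jacket [0.623  0.2356 0.095 ]
jacket [0.6245 0.1651 0.095 ]
jacket [0.6248 0.1527 0.095 ]
top ring: L,R,bottom [0.5468 0.2422 0.04  ] [0.5508 0.158  0.04  ] [0.5154 0.1985 0.04  ]
scene ring centre [0.4882 0.5651 0.04  ]
slide [ 0.01 -0.    0.65] turn -0.01 from [0.5586 0.1994 0.2371] [-180.    -0.     1.3]
```

```bash
python3 - <<'E'
from h import *
d=optics.capture("wrist");s=get_state();p=np.array(s["tcp_pos"]);print(p)
for z in (.270,.274,.278):
    print(z,"lid far edge -32mm:",(atz(d,(316,257),z)[0]-.032).round(4), "sides",atz(d,(225,345),z).round(4),atz(d,(408,345),z).round(4))
E
```

```text
[0.55859315 0.19942084 0.23706401]
0.27 lid far edge -32mm: 0.5554 sides [0.5544 0.2304 0.27  ] [0.5558 0.1664 0.27  ]
0.274 lid far edge -32mm: 0.5567 sides [0.5568 0.2294 0.274 ] [0.5581 0.1675 0.274 ]
0.278 lid far edge -32mm: 0.558 sides [0.5591 0.2284 0.278 ] [0.5604 0.1686 0.278 ]
```

send_rows(moves=[{"slide": [0.01, 0, 0.13], "turn": 0, "gripper": 0.6}, {"slide": [0.01, 0, 0.27], "turn": 0, "gripper": 0.6}, {"slide": [0.01, 0, 0.41], "turn": 0, "gripper": 0.6}, {"slide": [0.01, 0, 0.55], "turn": 0, "gripper": 0.6}, {"slide": [0.01, 0, 0.65], "turn": 0, "gripper": 0.6}])

```text
time_s: 10.65
tcp_pos: [0.5594, 0.1991, 0.1377]
eef_rot: [180.0, 0.1, 1.3]
contact_force: [-0.5, -0.9, -4.4]
gripper_width: 0.0637
gripper_force: 35.0
```

send_rows(moves=[{"slide": [0, 0, 0.03], "turn": 0, "gripper": 0.6}, {"slide": [0, 0, 0.06], "turn": 0, "gripper": 0.6}, {"slide": [0, 0, 0.09], "turn": 0, "gripper": 0.6}, {"slide": [0, 0, 0.11], "turn": 0, "gripper": 0.6}, {"slide": [0, 0, 0.12], "turn": 0, "gripper": 0.6}])

```text
time_s: 11.07
tcp_pos: [0.5604, 0.1997, 0.1219]
eef_rot: [-180.0, -0.0, 1.4]
contact_force: [-0.5, -1.3, -4.7]
gripper_width: 0.0638
gripper_force: 35.0
```

```bash
python3 - <<'E'
from h import *
F=[]
for i in range(4):
    sc=optics.capture("scene");s=get_state();F.append(s["contact_force"])
print(np.mean(F,0).round(2),s["tcp_pos"],s["moment"])
cv2.imwrite("pics/s4.png",cv2.resize(sc["img"][180:340,360:520],(640,600),interpolation=2)[:,:,::-1])
E
```

```text
[-0.18  0.01 -4.37] [0.56036614 0.19959957 0.12211304] [-0.04290017 -0.01554561  0.00140762]
```

View pics/s4.png

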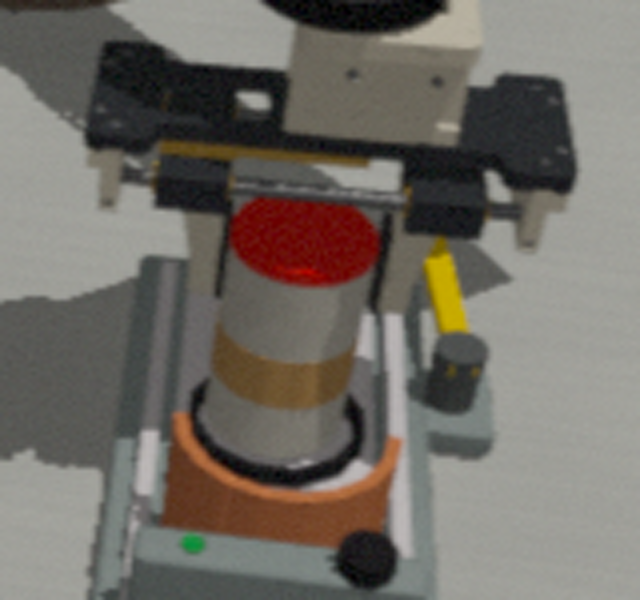

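The tin is over the ring and centred, with an even black rim left and right and the near rim at (280,470). It has not landed yet, so I lower it to contact.

send_rows(moves=[{"slide": [0, 0, 0.01], "turn": 0, "gripper": 0.6}, {"slide": [0, 0, 0.02], "turn": 0, "gripper": 0.6}, {"slide": [0, 0, 0.03], "turn": 0, "gripper": 0.6}, {"slide": [0, 0, 0.03], "turn": 0, "gripper": 0.6}, {"slide": [0, 0, 0.03], "turn": 0, "gripper": 0.6}])

```text
time_s: 11.68
tcp_pos: [0.5601, 0.1994, 0.1169]
eef_rot: [180.0, 0.0, 1.4]
contact_force: [-0.8, -0.5, -4.0]
gripper_width: 0.0638
gripper_force: 35.0
```

```bash
python3 - <<'E'
from h import *
F=[]
for i in range(5):
    sc=optics.capture("scene");s=get_state();F.append(s["contact_force"])
print(np.mean(F,0).round(2),s["tcp_pos"],s["moment"])
E
```

```text
[ 0.19 -0.27 -4.7 ] [0.56012977 0.1994828  0.11710555] [-0.04099932 -0.03278267  0.01240442]
```

send_rows(moves=[{"slide": [0, 0, 0.01], "turn": 0, "gripper": 0.6}, {"slide": [0, 0, 0.02], "turn": 0, "gripper": 0.6}, {"slide": [0, 0, 0.03], "turn": 0, "gripper": 0.6}, {"slide": [0, 0, 0.03], "turn": 0, "gripper": 0.6}, {"slide": [0, 0, 0.03], "turn": 0, "gripper": 0.6}])

```text
time_s: 12.35
tcp_pos: [0.5618, 0.1996, 0.1151]
eef_rot: [-180.0, -0.2, 1.4]
contact_force: [-0.1, -3.5, 10.3]
gripper_width: 0.0638
gripper_force: 35.0
```

```bash
python3 - <<'E'
from h import *
F=[]
for i in range(5):
    sc=optics.capture("scene");s=get_state();F.append(s["contact_force"])
print(np.mean(F,0).round(2),s["tcp_pos"],s["moment"])
E
```

```text
[-1.3  -3.25  9.94] [0.56177388 0.19964036 0.11504535] [-0.94758953  0.47313753  0.00584153]
```

send_rows(moves=[{"slide": [0, 0, -0.01], "turn": 0, "gripper": 0.6}, {"slide": [0, 0, -0.01], "turn": 0, "gripper": 0.7}, {"slide": [0, 0, -0.01], "turn": 0, "gripper": 0.8}, {"slide": [0, 0, -0.01], "turn": 0, "gripper": 0.95}, {"slide": [0, 0, -0.01], "turn": 0, "gripper": 0.95}])

```text
time_s: 13.02
tcp_pos: [0.56, 0.1996, 0.1139]
eef_rot: [-180.0, 0.0, 1.4]
contact_force: [1.0, 0.5, 0.4]
gripper_width: 0.0783
gripper_force: 0.0
```

```bash
python3 - <<'E'
from h import *
sc=optics.capture("scene");s=get_state();print(s["tcp_pos"],s["contact_force"],s["gripper_width"])
b=min(blobs(sc,*RED),key=lambda b:abs(b[1][0]-440));print(b)
for z in (.145,.15,.155):print(z,atz(sc,b[1],z).round(4))
cv2.imwrite("pics/s5.png",cv2.resize(sc["img"][180:340,360:520],(640,600),interpolation=2)[:,:,::-1])
E
```

```text
[0.55994976 0.1995174  0.11379859] [ 0.28472849 -0.38135592  0.03682675] 0.0805878066200388
(np.int32(571), [434.7, 247.5], [417, 237, 36, 22])
0.145 [0.5586 0.1987 0.145 ]
0.15 [0.5651 0.1984 0.15  ]
0.155 [0.5716 0.198  0.155 ]
```

View pics/s5.png

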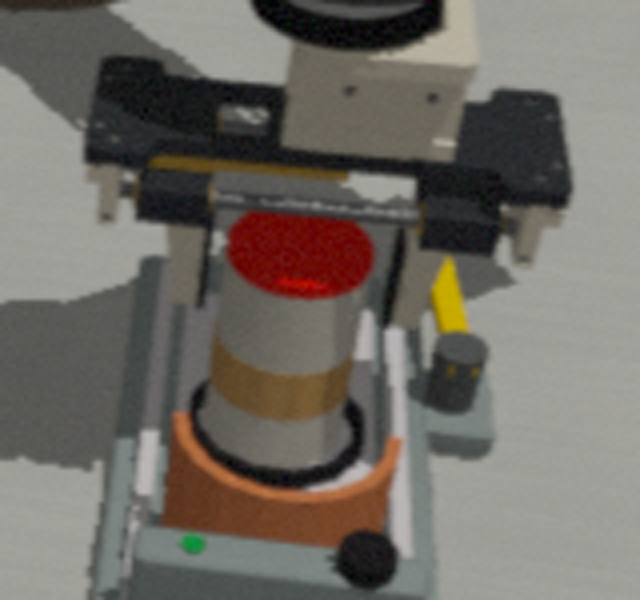

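The tin stands upright inside the rim at (285,440), with the red lid level. I retreat up and back, close the gripper and go down behind the handle.

send_rows(moves=[{"slide": [0, 0, -0.1], "turn": 0, "gripper": 0.97}, {"slide": [0, 0, -0.3], "turn": 0, "gripper": 0.97}, {"slide": [0, 0, -0.5], "turn": 0, "gripper": 0.97}, {"slide": [0, 0, -0.7], "turn": 0, "gripper": 0.97}, {"slide": [0, 0, -0.9], "turn": 0, "gripper": 0.97}])

```text
time_s: 13.48
tcp_pos: [0.5598, 0.1994, 0.2502]
eef_rot: [180.0, 0.0, 1.4]
contact_force: [1.7, 1.4, -0.6]
gripper_width: 0.0851
gripper_force: 0.0
```

send_rows(moves=[{"slide": [-0.2, 0, 0], "turn": 0, "gripper": 0}, {"slide": [-0.4, 0, 0], "turn": 0, "gripper": 0}, {"slide": [-0.6, 0, 0], "turn": 0, "gripper": 0}, {"slide": [-0.8, 0, 0], "turn": 0, "gripper": 0}, {"slide": [-0.95, 0, 0], "turn": 0, "gripper": 0}])

```text
time_s: 13.9
tcp_pos: [0.4156, 0.1956, 0.2488]
eef_rot: [-180.0, 0.0, 1.4]
contact_force: [-0.5, 0.6, 0.4]
gripper_width: 0.0574
gripper_force: 0.0
```

send_rows(moves=[{"slide": [0, 0, 0.1], "turn": 0, "gripper": 0}, {"slide": [0, 0, 0.2], "turn": 0, "gripper": 0}, {"slide": [0, 0, 0.3], "turn": 0, "gripper": 0}, {"slide": [0, 0, 0.4], "turn": 0, "gripper": 0}, {"slide": [0, 0, 0.5], "turn": 0, "gripper": 0}])

```text
time_s: 14.32
tcp_pos: [0.4174, 0.1962, 0.1735]
eef_rot: [-180.0, -0.0, 1.4]
contact_force: [0.6, 0.2, -0.6]
gripper_width: 0.0238
gripper_force: 0.0
```

```bash
python3 - <<'E'
from h import *
go(.417,.196,.057,2)
d=optics.capture("wrist");t=optics.capture("top")
print(blobs(d,*BLUE),blobs(t,*BLUE),blobs(d,*RED),get_state()["gripper_width"])
for b in blobs(d,*BLUE): print(atz(d,b[1],.074).round(4))
E
```

```text
slide [-0.    0.    0.78] turn -0.01 from [0.4174 0.1962 0.1735] [-180.    -0.     1.4]
[(np.int32(1510), [316.3, 163.6], [270, 155, 92, 18])] [(np.int32(227), [397.6, 203.8], [388, 189, 25, 23]), (np.int32(34), [226.1, 282.6], [221, 280, 10, 6])] [(np.int32(3315), [317.9, 14.8], [256, 0, 125, 38])] 0.015976762926588683
[0.4656 0.1964 0.074 ]
```

send_rows(moves=[{"slide": [0, 0, 0.2], "turn": 0, "gripper": 0}, {"slide": [0, 0, 0.4], "turn": 0, "gripper": 0}, {"slide": [0, 0, 0.6], "turn": 0, "gripper": 0}, {"slide": [0, 0, 0.72], "turn": 0, "gripper": 0}, {"slide": [0, 0, 0.78], "turn": 0, "gripper": 0}])

```text
time_s: 14.83
tcp_pos: [0.417, 0.1954, 0.0555]
eef_rot: [179.9, 0.1, 1.3]
contact_force: [-0.3, 0.1, -0.7]
gripper_width: 0.0003
gripper_force: 0.0
```

send_rows(moves=[{"slide": [0.05, 0, 0], "turn": 0, "gripper": 0}, {"slide": [0.1, 0, 0], "turn": 0, "gripper": 0}, {"slide": [0.15, 0, 0], "turn": 0, "gripper": 0}, {"slide": [0.2, 0, 0], "turn": 0, "gripper": 0}, {"slide": [0.25, 0, 0], "turn": 0, "gripper": 0}])

```text
time_s: 15.25
tcp_pos: [0.4564, 0.1975, 0.0582]
eef_rot: [-179.9, -0.1, 1.3]
contact_force: [-3.4, 2.1, 3.1]
gripper_width: 0.0004
gripper_force: 1.9
```

send_rows(moves=[{"slide": [0.05, 0, 0], "turn": 0, "gripper": 0}, {"slide": [0.1, 0, 0], "turn": 0, "gripper": 0}, {"slide": [0.15, 0, 0], "turn": 0, "gripper": 0}, {"slide": [0.2, 0, 0], "turn": 0, "gripper": 0}, {"slide": [0.25, 0, 0], "turn": 0, "gripper": 0}])

```text
time_s: 15.67
tcp_pos: [0.4933, 0.1978, 0.057]
eef_rot: [180.0, 0.0, 1.4]
contact_force: [-3.0, 1.1, 1.8]
gripper_width: 0.0004
gripper_force: 1.4
```

```bash
python3 - <<'E'
from h import *
d=optics.capture("wrist");sc=optics.capture("scene");s=get_state();print(s["tcp_pos"],s["contact_force"],blobs(d,*RED)[:2])
b=min(blobs(sc,*RED),key=lambda b:abs(b[1][0]-440));print(b,atz(sc,b[1],.146).round(4))
b=min(blobs(sc,*BLUE),key=lambda b:abs(b[1][0]-440));print(b)
E
```

```text
[0.49409915 0.19805843 0.05698206] [-0.35270317  1.06242412  0.27956361] [(np.int32(19621), [317.5, 34.7], [154, 0, 328, 88])]
(np.int32(801), [434.4, 263.3], [416, 249, 38, 28]) [0.6036 0.2001 0.146 ]
(np.int32(358), [225.4, 288.3], [211, 272, 29, 30])
```

send_rows(moves=[{"slide": [0.03, 0, 0], "turn": 0, "gripper": 0}, {"slide": [0.06, 0, 0], "turn": 0, "gripper": 0}, {"slide": [0.09, 0, 0], "turn": 0, "gripper": 0}, {"slide": [0.11, 0, 0], "turn": 0, "gripper": 0}, {"slide": [0.13, 0, 0], "turn": 0, "gripper": 0}])

```text
time_s: 16.18
tcp_pos: [0.5121, 0.1981, 0.0568]
eef_rot: [180.0, 0.0, 1.3]
contact_force: [-1.8, 0.2, -0.8]
gripper_width: 0.0006
gripper_force: 1.3
```

send_rows(moves=[{"slide": [0.01, 0, 0], "turn": 0, "gripper": 0}, {"slide": [0.02, 0, 0], "turn": 0, "gripper": 0}, {"slide": [0.02, 0, 0], "turn": 0, "gripper": 0}, {"slide": [0.02, 0, 0], "turn": 0, "gripper": 0}, {"slide": [0.02, 0, 0], "turn": 0, "gripper": 0}])

```text
time_s: 16.6
tcp_pos: [0.5125, 0.198, 0.0568]
eef_rot: [179.9, 0.2, 1.3]
contact_force: [-14.8, 3.6, 8.2]
gripper_width: 0.0005
gripper_force: 7.3
```

The sled is at its stop: 14.8 N with no further advance, TCP at the expected place. Now I back off and go to the far side of the knob.

send_rows(moves=[{"slide": [-0.1, 0, 0], "turn": 0, "gripper": 0}, {"slide": [-0.25, 0, 0], "turn": 0, "gripper": 0}, {"slide": [-0.4, 0, 0], "turn": 0, "gripper": 0}, {"slide": [-0.4, 0, -0.1], "turn": 0, "gripper": 0}, {"slide": [-0.4, 0, -0.3], "turn": 0, "gripper": 0}])

```text
time_s: 17.02
tcp_pos: [0.4529, 0.1957, 0.1002]
eef_rot: [179.8, 0.2, 1.4]
contact_force: [0.8, 0.3, 0.8]
gripper_width: 0.0001
gripper_force: 0.0
```

send_rows(moves=[{"slide": [0, 0, -0.2], "turn": 0, "gripper": 0}, {"slide": [0, 0, -0.4], "turn": 0, "gripper": 0}, {"slide": [0, 0, -0.6], "turn": 0, "gripper": 0}, {"slide": [-0.1, -0.2, -0.65], "turn": 0, "gripper": 0}, {"slide": [-0.25, -0.4, -0.65], "turn": 0, "gripper": 0}])

```text
time_s: 17.43
tcp_pos: [0.4188, 0.2577, 0.2033]
eef_rot: [-179.7, -0.3, 1.2]
contact_force: [1.2, 1.1, -0.6]
gripper_width: 0.0006
gripper_force: 0.0
```

```bash
python3 - <<'E'
from h import *
go(.412,.318,.068,2)
d=optics.capture("wrist");t=optics.capture("top");sc=optics.capture("scene")
cv2.imwrite("pics/w6.png",np.hstack([cv2.resize(sc["img"][170:370,340:540],(400,400)),cv2.resize(d["img"],(400,400))])[:,:,::-1])
YT=[b for c in (d,t,sc) for b in blobs(c,*YEL,)]
print(YT)
E
```

```text
slide [-0.04 -0.4   0.9 ] turn -0.01 from [0.4188 0.2577 0.2033] [-179.7   -0.3    1.2]
[(np.int32(2609), [294.0, 191.8], [277, 119, 33, 144]), (np.int32(319), [469.8, 245.7], [465, 222, 12, 47])]
```

View pics/w6.png

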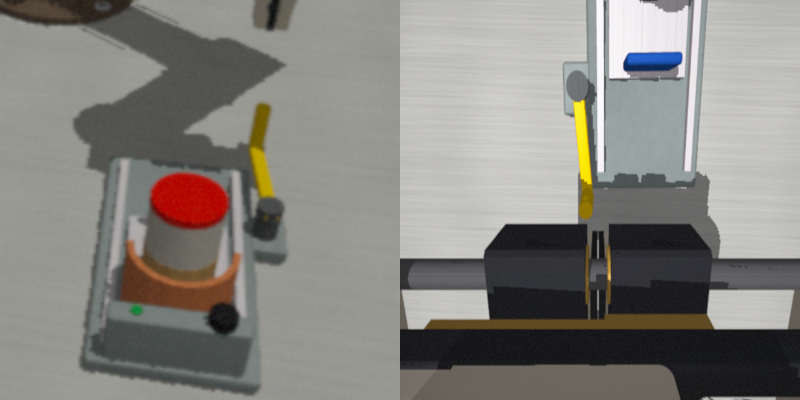

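The tin sits in the jacket with the sled home; the lever knob is at about (262,110) in the left crop, still unlocked. I go down beyond the knob and push.

send_rows(moves=[{"slide": [-0.04, -0.1, 0], "turn": 0, "gripper": 0}, {"slide": [-0.04, -0.25, 0], "turn": 0, "gripper": 0}, {"slide": [-0.04, -0.4, 0], "turn": 0, "gripper": 0}, {"slide": [-0.04, -0.4, 0.1], "turn": 0, "gripper": 0}, {"slide": [-0.04, -0.4, 0.25], "turn": 0, "gripper": 0}])

```text
time_s: 18.0
tcp_pos: [0.4105, 0.3179, 0.1634]
eef_rot: [-179.8, -0.2, 1.4]
contact_force: [1.1, -0.2, -0.1]
gripper_width: 0.0005
gripper_force: 0.0
```

send_rows(moves=[{"slide": [0, 0, 0.15], "turn": 0, "gripper": 0}, {"slide": [0, 0, 0.35], "turn": 0, "gripper": 0}, {"slide": [0, 0, 0.5], "turn": 0, "gripper": 0}, {"slide": [0, 0, 0.6], "turn": 0, "gripper": 0}, {"slide": [0, 0, 0.65], "turn": 0, "gripper": 0}])

```text
time_s: 18.42
tcp_pos: [0.4087, 0.3144, 0.0623]
eef_rot: [179.8, 0.1, 1.3]
contact_force: [-0.7, 0.2, 0.1]
gripper_width: 0.0004
gripper_force: 0.0
```

send_rows(moves=[{"slide": [0, 0.11, 0], "turn": 0, "gripper": 0}, {"slide": [0.02, 0.22, 0], "turn": 0, "gripper": 0}, {"slide": [0.06, 0.33, 0], "turn": 0, "gripper": 0}, {"slide": [0.1, 0.44, 0], "turn": 0, "gripper": 0}, {"slide": [0.15, 0.55, 0], "turn": 0, "gripper": 0}])

```text
time_s: 18.83
tcp_pos: [0.4354, 0.2342, 0.0664]
eef_rot: [-179.8, -0.2, 1.4]
contact_force: [4.9, 8.0, -2.1]
gripper_width: 0.0002
gripper_force: 3.5
```

```bash
python3 - <<'E'
from h import *
S=optics.capture("scene");T=optics.capture("top");W=optics.capture("wrist");s=get_state();print(s["tcp_pos"],s["contact_force"])
print([blobs(c,*YEL,15) for c in (S,T,W)])
for c,n in ((S,"scene"),(W,"wrist")): print([(round(q["p"],2),np.round(q["location"],3).tolist()) for q in optics.look_for(n,"lever_knob")[:2]])
E
```

```text
[0.43438472 0.23274392 0.06586864] [-0.09157368 -0.22465008  0.70414097]
[[(np.int32(416), [447.0, 252.0], [433, 228, 38, 46])], [(np.int32(59), [213.1, 291.1], [210, 286, 8, 10])], [(np.int32(6781), [298.9, 201.8], [208, 125, 191, 144])]]
[(0.95, [0.479, 0.245, 0.058])]
[(0.98, [0.482, 0.257, 0.055])]
```

send_rows(moves=[{"slide": [-0.05, -0.05, 0], "turn": 0, "gripper": 0}, {"slide": [-0.15, -0.05, 0], "turn": 0, "gripper": 0}, {"slide": [-0.15, 0.1, 0], "turn": 0, "gripper": 0}, {"slide": [-0.15, 0.24, 0], "turn": 0, "gripper": 0}, {"slide": [-0.05, 0.24, 0], "turn": 0, "gripper": 0}])

```text
time_s: 19.5
tcp_pos: [0.423, 0.195, 0.0643]
eef_rot: [179.9, 0.2, 1.4]
contact_force: [-1.2, -0.1, -0.4]
gripper_width: 0.0002
gripper_force: 0.0
```

send_rows(moves=[{"slide": [0.08, 0.02, 0], "turn": 0, "gripper": 0}, {"slide": [0.16, 0.04, 0], "turn": 0, "gripper": 0}, {"slide": [0.24, 0.06, 0], "turn": 0, "gripper": 0}, {"slide": [0.32, 0.07, 0], "turn": 0, "gripper": 0}, {"slide": [0.38, 0.08, 0], "turn": 0, "gripper": 0}])

```text
time_s: 19.92
tcp_pos: [0.4849, 0.1869, 0.0641]
eef_rot: [179.9, 0.0, 1.3]
contact_force: [0.1, -1.0, -0.6]
gripper_width: 0.0003
gripper_force: 0.6
```

```bash
python3 - <<'E'
from h import *
S=optics.capture("scene");W=optics.capture("wrist");s=get_state();print(s["tcp_pos"],s["contact_force"])
print([blobs(c,*YEL,15) for c in (S,W)])
for c,n in ((S,"scene"),(W,"wrist")): print([(round(q["p"],2),np.round(q["location"],3).tolist()) for q in optics.look_for(n,"lever_knob")[:2]])
E
```

```text
[0.48581377 0.18782476 0.06438011] [-0.00192407  0.5848635   0.00912497]
[[(np.int32(90), [424.6, 250.3], [420, 244, 10, 14]), (np.int32(96), [461.6, 272.9], [455, 269, 15, 9])], [(np.int32(8543), [245.4, 249.0], [120, 222, 227, 89])]]
[(0.96, [0.513, 0.271, 0.056])]
[(0.85, [0.504, 0.24, 0.055])]
```

Nearly there; I push gently on to the stop.

send_rows(moves=[{"slide": [0.01, 0, 0], "turn": 0, "gripper": 0}, {"slide": [0.02, 0, 0], "turn": 0, "gripper": 0}, {"slide": [0.03, 0, 0], "turn": 0, "gripper": 0}, {"slide": [0.04, 0, 0], "turn": 0, "gripper": 0}, {"slide": [0.05, 0, 0], "turn": 0, "gripper": 0}])

```text
time_s: 20.53
tcp_pos: [0.4912, 0.1874, 0.0647]
eef_rot: [180.0, 0.0, 1.4]
contact_force: [-5.0, 0.7, 2.6]
gripper_width: 0.0002
gripper_force: 2.9
```

send_rows(moves=[{"slide": [0.01, 0, 0], "turn": 0, "gripper": 0}, {"slide": [0.01, 0, 0], "turn": 0, "gripper": 0}, {"slide": [0.01, 0, 0], "turn": 0, "gripper": 0}, {"slide": [0.01, 0, 0], "turn": 0, "gripper": 0}, {"slide": [0.01, 0, 0], "turn": 0, "gripper": 0}])

```text
time_s: 20.95
tcp_pos: [0.4914, 0.1871, 0.0644]
eef_rot: [180.0, 0.1, 1.3]
contact_force: [-8.8, 2.5, 5.6]
gripper_width: 0.0003
gripper_force: 4.0
```

Resting at the stop: force rises without movement. Retreating and taking a last look.

send_rows(moves=[{"slide": [-0.1, 0, 0], "turn": 0, "gripper": 0}, {"slide": [-0.25, 0, 0], "turn": 0, "gripper": 0}, {"slide": [-0.3, 0, -0.15], "turn": 0, "gripper": 0}, {"slide": [-0.3, 0, -0.4], "turn": 0, "gripper": 0}, {"slide": [-0.3, 0, -0.65], "turn": 0, "gripper": 0}])

```text
time_s: 21.37
tcp_pos: [0.4468, 0.1857, 0.1627]
eef_rot: [179.9, 0.1, 1.4]
contact_force: [0.9, 1.1, 0.2]
gripper_width: 0.0005
gripper_force: 0.0
```

send_rows(moves=[{"slide": [0, 0, -0.2], "turn": 0, "gripper": 0}, {"slide": [-0.1, 0, -0.4], "turn": 0, "gripper": 0}, {"slide": [-0.2, 0, -0.6], "turn": 0, "gripper": 0}, {"slide": [-0.2, 0, -0.8], "turn": 0, "gripper": 0}, {"slide": [-0.2, 0, -0.8], "turn": 0, "gripper": 0}])

```text
time_s: 21.78
tcp_pos: [0.42, 0.1871, 0.2887]
eef_rot: [-179.6, -0.5, 1.4]
contact_force: [-0.0, 1.2, 1.0]
gripper_width: 0.0002
gripper_force: 0.0
```

```bash
python3 - <<'E'
from h import *
S=optics.capture("scene");W=optics.capture("wrist");s=get_state();print(s["tcp_pos"])
cv2.imwrite("pics/f.png",np.hstack([S["img"][180:380,130:530],cv2.resize(W["img"][40:240,180:420],(240,200))])[:,:,::-1].repeat(1,0))
cv2.imwrite("pics/f.png",np.vstack([cv2.resize(S["img"][190:350,130:530],(780,312)),cv2.resize(W["img"][0:250,160:480],(780,288)) if 0 else cv2.resize(W["img"][0:260,0:640],(780,288))])[:,:,::-1])
print(blobs(W,*YEL),blobs(S,*RED),blobs(W,*BLUE))
E
```

```text
[0.41832093 0.18623382 0.28352788]
[(np.int32(1669), [281.5, 107.0], [228, 94, 105, 23])] [(np.int32(445), [230.9, 214.6], [216, 206, 30, 19]), (np.int32(588), [174.7, 244.4], [158, 233, 35, 24]), (np.int32(818), [434.2, 269.9], [416, 257, 38, 27])] [(np.int32(850), [306.3, 84.4], [273, 78, 66, 15])]
```

View pics/f.png

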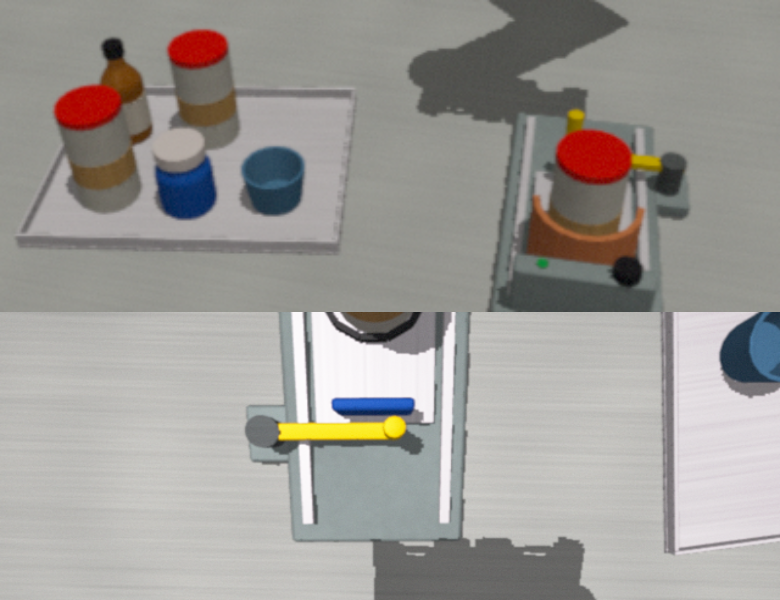

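The final picture shows the two other tins, the bottle, the jar and the ramekin untouched at left. The tin stands in the jacket at (593,185), and the yellow lever lies across in front of the blue handle, with its knob at (395,428).

```bash
python3 -c "
from plant import order
print(order.close_job())"
```

```text
the job is handed in; nothing more can be done
None
```

The full tin (about 445 g by weight) stands upright in the sled's seat. The sled is pushed home to its stop and the lever is swung across to its stop, and the job was handed in at about 22 s. The final picture shows the other two tins and the three bystanders still standing on the pan. The hand-in returned no verdict.

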